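# Tin into the far corner of the rail

### The job

Make room by the tea glass: push the rectangular tin along the console top into the corner of the low wooden rail that is farther from the tea glass, so that one long side lies flat against the rail's long bar and its end is up against the short end bar. Only push or nudge the tin with the fingers: do not lift or tip it. Leave the tea glass on its saucer, the jar, the key and the coaster alone, and finish clear of everything.

Things in the scene. Friction and masses are not known exactly. Their poses are not given: they have to be found in the camera images.
- tin: Rectangular red plastic tin with clip-on lid: 95 mm along its x, 140 mm along its y (long sides along y), 58 mm high; the lower 44 mm has the full size, the lid is set in 1.5 mm. About 0.3 kg, loose, slides. Origin: centre of the underside; z up. It starts on the rail's open side, clear of the bars, its long sides at most 0.4 rad from the long bar's direction.
- rail: Fixed U-shaped wooden rail on the console, 22 mm high, bars 14 mm thick, open towards the robot. Origin at surface level, middle of the long bar's inner face; x points through the long bar, away from the robot; y along it; z up. Inner face of the long bar: x = 0; inner faces of the two short end bars: y = +200 and -200 mm; these reach out to x = -120 mm.
- saucer: Blue ceramic saucer, 111 mm across and 11 mm high, that carries the tea glass; it stands just outside the open side of the rail near one of its two ends, which one varies. Loose. Origin at the centre of its underside.
- glass: Amber waisted tea glass, 56 mm across at the rim, 85 mm high, standing on the saucer (its foot 8 mm above the console). Loose, fragile. Origin at the centre of its underside.
- jar: Small glass jar with a twist cap, 60 mm across, 75 mm high, standing outside the open side of the rail near the other end. Loose. Origin at the centre of its underside.
- key: Steel door key lying flat on the far side of the rail's long bar, 54 mm long, 24 mm wide at its bow, 4 mm thick. Loose. Origin on its underside, 22 mm from the bow's end.
- coaster: Round grey silicone coaster, 90 mm across, 4 mm thick, lying on the far side of the rail's long bar; it does not slide. Origin at the centre of its underside.

How it is judged:
At the end, for the whole second after the job is handed in: The tin stands flat and still in the rail corner away from the tea glass: long side within 6 mm of the long bar and parallel to it within 0.06 rad, end within 6 mm of the end bar; saucer, glass, jar and key within 12 mm of their starts, glass upright (x of tin in the frame of rail above -0.0535 m and angle between the x axis of tin and the x axis of rail, either way round below 0.06 rad and ((y of saucer in the frame of rail above 0 m and y of tin in the frame of rail below -0.124 m) or (y of saucer in the frame of rail below 0 m and y of tin in the frame of rail above 0.124 m)) and angle between tin's own z axis and vertical below 0.04 rad and height (world z) of tin below 0.004 m and linear speed of tin below 0.01 m/s and angle between glass's own z axis and vertical below 0.05 rad and distance of each of saucer, glass, jar, key from where it was at the start of the episode below 0.012 m); the robot touches nothing.
It fails at once if the tin was lifted or tipped (height (world z) of tin above 0.008 m or angle between tin's own z axis and vertical above 0.12 rad).
It fails at once if the tea glass or its saucer was disturbed (distance of any of glass, saucer from where it was at the start of the episode above 0.012 m or angle between glass's own z axis and vertical above 0.15 rad).
It fails at once if the jar or the key was disturbed (distance of any of jar, key from where it was at the start of the episode above 0.012 m).
It fails at once if the robot touched a bystander (contact force between any of the arm, the fingers and saucer above 0.5 N or contact force between any of the arm, the fingers and glass above 0.5 N or contact force between any of the arm, the fingers and jar above 0.5 N or contact force between any of the arm, the fingers and key above 0.5 N or contact force between any of the arm, the fingers and coaster above 0.5 N).
It also fails if it takes over 54 s, if anything falls off the work surface, if the arm or the gripper's body presses on something with over 40 N, if the wrist force passes 120 N, or if a joint passes its speed limit or range.

### The arm

A 6-joint arm with a two-finger parallel gripper is mounted at the origin on the work surface. World frame = base frame: x ahead of the robot, y to its left, z up, the work surface at z = 0. Lengths are in m, angles in rad, forces in N, time in s.
With the tool pointing down it reaches from about 0.25 to 0.775 m from the base axis. Payload 4 kg.
Tool frame: the origin (TCP) lies at the very end of the fingers, on their centre line; the grasp point (between the pads) lies 19 mm behind it (robot.hold_point_z is the distance from the TCP to the grasp point, in m); z points along the fingers, y is the line along which they close (so a half turn about z gives the same grasp; the last joint's range is limited). The gripper opens to 94 mm and grips with 3 to 60 N. Pads are 16 mm wide; open, the fingers measure 119 mm over their backs; the gripper's body (75 mm by 177 mm) begins 78 mm behind the grasp point.
Start: joints at [1.037, 0.087, 1.371, -0, 1.684, -0.103], TCP at [0.23, 0.5, 0.206] pointing down, gripper open.
Joint ranges: [-3.1, 3.1], [-0.76, 2.03], [0.27, 2.55], [-1.08, 4.22], [0.17, 2.65], [-2.57, 2.57]. Speed limits (rad/s): [2.79, 2.79, 3.14, 3.14, 3.14, 3.14].

### API

Orientations are given as [roll, pitch, yaw] about the fixed x, y, z axes, in that order (R = Rz(yaw) Ry(pitch) Rx(roll)).
In Python, from bench import robot gives the robot as it stands.
- The arm moves only by the tool carry_out, never from a script. Its argument "steps" is a list of rows, each a list of 3 entries, a list of its own where there are three numbers: the shift along the tool's x, y, z in m, then the turn about the tool's z in units of 10 degrees (1.0 is 10 degrees), then the closure, from -1 (fully open) to 1 (shut). In form: [[[tx, ty, tz], roll, jaw], ...]. A call has 1 to 10 rows; each row is the pose to reach, as a shift and turn from the pose commanded when the call began, along the tool's axes at that moment; what a row does not reach only later rows make up. A row lasts 1/8 s, in which the tool goes at most 62.5 mm and 10.7 degrees, less where a joint would pass 70% of its speed; a pose out of reach is approached as far as the arm can. A call with a gripper value outside its range is refused whole. The fingers move at their own pace and stop on an object; the grip force is fixed at half the most. Time passes only in rows, so rows that repeat a pose let the fingers close. It gives the time, the measured TCP pose, the force, the opening and the grip force at its end, in the units of the state.
- robot.get_obs(): the state, without advancing time (a new reading comes with each control period).
- robot.snapshot(name): name is "scene" or "top" or "wrist"; returns a dict with "image" (480x640x3 uint8, red, green, blue), "z_map" (480x640 float32, m along the optical axis (not along the pixel's ray), 0 where there is no reading), "mtx" (3x3 intrinsics, pixels), "R" (3x3) and "t" (3): a world point X has camera coordinates R X + t. Camera axes: x right, y down, z forward; pixel columns grow to the right and rows downward; lengths in m; the calibration is good to about 2 mm. A picture is of the moment at which its call begins.
- robot.close_job(): hands the job in; it is judged then, once.
The state is a dict: "time": time; "joint_positions": joint angles; "qvel": joint speeds; "joint_torque": joint torques, N m; "tool_pos": TCP position; "ee_rot": TCP orientation; "wrist_force": force on the tool from outside, world axes, zero at the start; "wrist_torque": the same for the moment, N m; "width": finger opening in m; "finger_force": force on a finger pad.
Only numpy, scipy, OpenCV 4.12 (cv2) and the standard library are available. Lean on these libraries where they do the work, as an engineer would, in place of code of your own. Each camera call takes 0.05 s, during which the arm holds its last target. There are 200 camera calls.

## Working session

There is one attempt and no reset: what is moved stays moved. The work goes in short steps, Python scripts to look and compute and a tool call to move; the robot and the scene stay as the last step left them, time stands still between calls to the robot, and variables do not carry over. Pictures are saved under pics/ and viewed, at most 10 in all, crops included, and the job is handed in when it is done.

Besides the shell and the picture viewer there is one more tool, called after ">>>" as name(argument=value, ...), one argument or row to a line, values as JSON. carry_out: Moves the arm, as the interface text tells. Its arguments: {"type":"object","properties":{"steps":{"type":"array","items":{"type":"array"}}},"required":["steps"]}

```bash
mkdir -p pics; python3 - <<'E'
from bench import robot
import cv2,numpy as np
for n in ("top","scene"):
    s=robot.snapshot(n); cv2.imwrite(f"pics/{n}0.png",s["image"][:,:,::-1]); np.savez(f"{n}0.npz",**s)
    print(n,s["mtx"].tolist(),s["R"].round(3).tolist(),s["t"])
o=robot.get_obs();print(o["tool_pos"],o["ee_rot"],o["time"])
E
```

```text
top [[532.0186233921412, 0.0, 324.7158676270263], [0.0, 532.0186233921412, 239.82647239467585], [0.0, 0.0, 1.0]] [[0.025, -1.0, -0.016], [-0.989, -0.022, -0.146], [0.145, 0.02, -0.989]] [-0.00562547  0.60286579  0.99222648]
scene [[559.8222129036656, 0.0, 325.829418397228], [0.0, 559.8222129036656, 245.51679203481498], [0.0, 0.0, 1.0]] [[-0.619, 0.785, 0.016], [0.56, 0.456, -0.692], [-0.55, -0.42, -0.722]] [ 0.37073762 -0.29058933  1.34114646]
[0.22941415 0.49933496 0.20443267] [-3.13963800e+00 -2.13086609e-04  2.71085044e+00] 0.1
```

View pics/top0.png

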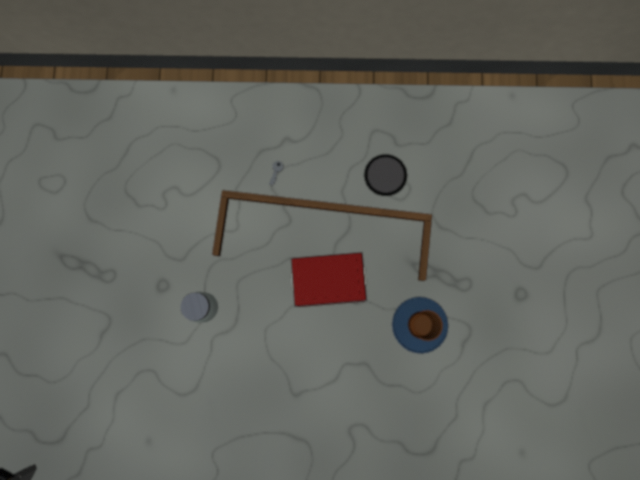

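The top view shows the tin (red) at about (330,280). The rail's corners are near (225,193) and (430,216). The saucer and glass stand at (420,325), so the target is the left corner. The jar is at (196,306).

```bash
cat > h.py <<'E'
import cv2,numpy as np
def ray(s,uv,z):
    uv=np.atleast_2d(uv).astype(float); d=np.c_[uv,np.ones(len(uv))]@np.linalg.inv(s["mtx"]).T@s["R"]
    c=-s["R"].T@s["t"]; return (c+d*((z-c[2])/d[:,2])[:,None])[:,:2]
def big(m):
    n,l,st,_=cv2.connectedComponentsWithStats(m.astype(np.uint8)); return l==1+st[1:,4].argmax()
def pts(s,m,z):
    v,u=np.nonzero(m); return ray(s,np.c_[u,v],z)
def tin(s):
    h=cv2.cvtColor(s["image"],cv2.COLOR_RGB2HSV); m=((h[...,0]<6)|(h[...,0]>172))&(h[...,1]>170)&(h[...,2]>50)
    m=big(m); P=pts(s,m,0.058); c,sz,a=cv2.minAreaRect((P*1000).astype(np.float32)); 
    return np.array(c)/1000,sz,a,m
def rail_xy(o,yaw,P):
    c,s_=np.cos(yaw),np.sin(yaw); return (np.atleast_2d(P)-o)@np.array([[c,-s_],[s_,c]])
E
python3 - <<'E'
from h import *
s=dict(np.load("top0.npz")); h=cv2.cvtColor(s["image"],cv2.COLOR_RGB2HSV)
for p in [(330,280),(325,206),(221,230),(425,250),(420,345),(425,325),(196,306)]: print(p,h[p[1],p[0]])
c,sz,a,m=tin(s); print("tin",c,sz,a)
roi=np.zeros(m.shape,bool); roi[180:290,205:445]=1
w=big((h[...,0]>6)&(h[...,0]<25)&(h[...,1]>90)&roi); print(w.sum())
P=pts(s,w,0.022); 
c,sz,a=cv2.minAreaRect((P*1000).astype(np.float32)); print("rail rect",c,sz,a); print(cv2.boxPoints((c,sz,a)).round())
z=lambda m,zz:cv2.minEnclosingCircle((pts(s,big(m),zz)*1000).astype(np.float32))
print("saucer",z((h[...,0]>95)&(h[...,0]<125)&(h[...,1]>120),.011))
r=np.zeros(m.shape,bool); r[280:330,170:225]=1
print("jar",z((h[...,0]>100)&(h[...,1]>25)&(h[...,2]>90)&r,.075))
E
```

```text
(330, 280) [  1 205 102]
(325, 206) [ 15 142  81]
(221, 230) [ 14 143  68]
(425, 250) [ 14 139  77]
(420, 345) [105 131  80]
(425, 325) [ 13 163  75]
(196, 306) [108  29 105]
tin [ 5.26106995e-01 -2.97920227e-04] (87.3035888671875, 131.6139678955078) 6.126402854919434
2113
rail rect (617.4573974609375, 14.788497924804688) (423.285888671875, 130.9239501953125) 84.3932876586914
[[ 532. -189.]
 [ 662. -202.]
 [ 703.  219.]
 [ 573.  232.]]
saucer ((444.3003234863281, -181.36257934570312), 51.41454315185547)
jar ((467.9044189453125, 248.02041625976562), 24.100481033325195)
```

>>> carry_out(
  steps=[
    [[-0.044, -0.04, 0], -0.3, -1],
    [[-0.088, -0.08, 0], -0.6, -1],
    [[-0.132, -0.12, 0], -0.9, -1],
    [[-0.176, -0.16, 0], -1.2, -1],
    [[-0.22, -0.2, 0], -1.5, -1],
    [[-0.264, -0.24, 0], -1.9, -1],
    [[-0.308, -0.28, 0], -1.9, -1],
    [[-0.352, -0.32, 0], -1.9, -1],
    [[-0.395, -0.359, 0], -1.9, -1],
    [[-0.395, -0.359, 0], -1.9, -1],
  ],
)

```text
time: 1.35
tool_pos: [0.4391, 0.0054, 0.2045]
ee_rot: [-3.141, -0.002, 3.036]
wrist_force: [-0.7, 0.5, -0.6]
width: 0.0937
finger_force: 0.0
```

```bash
cat > st.py <<'E'
from h import *
from bench import robot
from scipy.spatial.transform import Rotation as Rt
import sys
O=np.array([.6696,.0098]); YAW=np.radians(-5.6)
def go(x,y,z):  # tool shift to reach rail-frame x,y (m), height z
    o=robot.get_obs(); R=Rt.from_euler("xyz",o["ee_rot"]).as_matrix()
    c,s=np.cos(YAW),np.sin(YAW); w=np.r_[O+[c*x-s*y,s*x+c*y],z]
    tx=R[:,0]; print("tool rail",(rail_xy(O,YAW,o["tool_pos"][:2])*1000).round(1),"z",o["tool_pos"][2].round(4),"toolx-yaw rel rail deg",np.degrees(np.arctan2(tx[1],tx[0])-YAW).round(2)%360,"F",o["wrist_force"].round(1),"t",o["time"].round(2))
    print("shift",(R.T@(w-o["tool_pos"])).round(4))
def look(name):
    s=robot.snapshot("top"); c,sz,a,m=tin(s); print("tin rail mm",(rail_xy(O,YAW,c)*1000).round(1),np.round(sz,1),"ang rel",round(a-np.degrees(YAW),2))
    np.savez(name+".npz",**s); cv2.imwrite(f"pics/{name}.png",s["image"][:,:,::-1])
E
python3 - <<'E'
from st import *
go(-.230,-.024,.012)
E
```

```text
Traceback (most recent call last):
  File "st.py", line 9, in go
    tx=R[:,0]; print("tool rail",(rail_xy(O,YAW,o["tool_pos"][:2])*1000).round(1),"z",o["tool_pos"][2].round(4),"toolx-yaw rel rail deg",np.degrees(np.arctan2(tx[1],tx[0])-YAW).round(2)%360,"F",o["wrist_force"].round(1),"t",o["time"].round(2))
                                                                                                                                                                                                                                ^^^^^^^^^^^^^^^
AttributeError: 'float' object has no attribute 'round'
```

>>> carry_out(
  steps=[
    [[0, 0, 0.05], 0, -1],
    [[0, 0.003, 0.1], 0, -1],
    [[0, 0.003, 0.15], 0, -1],
    [[0, 0.003, 0.19], 0, -1],
    [[0, 0.003, 0.19], 0, -1],
  ],
)

```text
time: 1.98
tool_pos: [0.4351, 0.0132, 0.0121]
ee_rot: [3.141, -0.009, 3.044]
wrist_force: [-0.2, -0.5, 0.6]
width: 0.094
finger_force: 0.0
```

```bash
sed -i 's/o\["time"\].round(2)/round(o["time"],2)/' st.py
python3 - <<'E'
from st import *
go(-.12,-.024,.012); s=robot.snapshot("wrist"); cv2.imwrite("pics/w1.png",s["image"][:,:,::-1])
E
```

```text
tool rail [[-233.8  -19.5]] z 0.0121 toolx-yaw rel rail deg 180.0 F [-0.2 -0.5  0.6] t 1.98
shift [-0.1138 -0.0045 -0.0009]
```

View pics/w1.png

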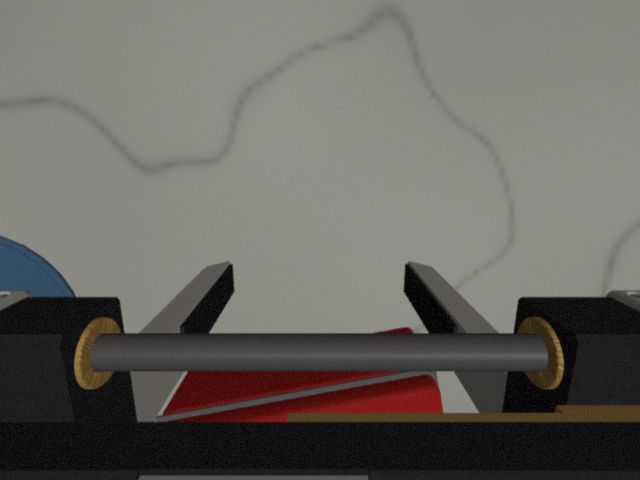

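The wrist view shows both open fingers on the near side of the tin (red at about (300,390)) with the saucer well to the side. Next I push.

>>> carry_out(
  steps=[
    [[-0.012, -0.003, 0], 0, -1],
    [[-0.024, -0.003, 0], 0, -1],
    [[-0.036, -0.003, 0], 0, -1],
    [[-0.048, -0.003, 0], 0, -1],
    [[-0.06, -0.003, 0], 0, -1],
    [[-0.072, -0.003, 0], 0, -1],
    [[-0.084, -0.003, 0], 0, -1],
    [[-0.096, -0.003, 0], 0, -1],
    [[-0.106, -0.003, 0], 0, -1],
    [[-0.114, -0.003, 0], 0, -1],
  ],
)

```text
time: 3.28
tool_pos: [0.5527, -0.0027, 0.0154]
ee_rot: [3.142, -0.0, 3.042]
wrist_force: [-2.7, 0.3, 2.4]
width: 0.0938
finger_force: 1.5
```

>>> carry_out(
  steps=[
    [[0.01, 0, 0], 0, -1],
    [[0.03, 0, -0.03], 0, -1],
    [[0.04, 0, -0.08], 0, 0],
    [[0.06, 0, -0.13], 0, 1],
    [[0.08, 0, -0.16], 0, 1],
    [[0.1, 0, -0.17], 0, 1],
    [[0.1, 0, -0.17], 0, 1],
  ],
)

```text
time: 4.15
tool_pos: [0.4525, 0.0073, 0.1869]
ee_rot: [3.141, 0.005, 3.043]
wrist_force: [-0.1, 0.0, -0.5]
width: 0.0476
finger_force: 0.0
```

```bash
python3 - <<'E'
from st import *
go(-.055,-.15,.15); look("a2")
E
```

```text
tool rail [[-215.8  -23.6]] z 0.1869 toolx-yaw rel rail deg 179.93 F [-0.1  0.  -0.5] t 4.15
shift [-0.1608 -0.1262  0.0376]
tin rail mm [[-60.1 -31. ]] [131.6  87.2] ang rel 90.01
```

View pics/a2.png

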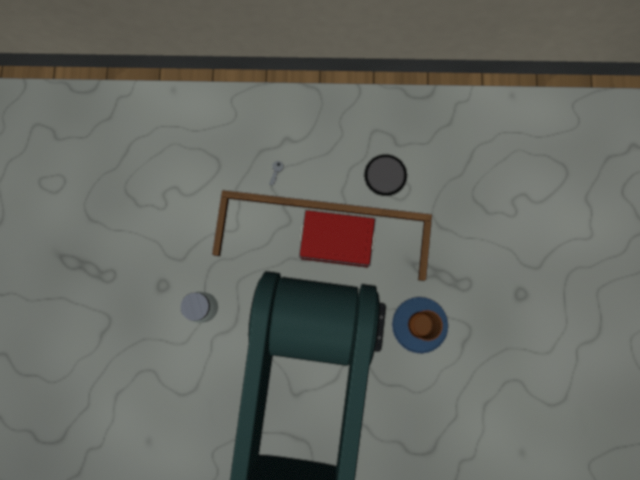

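```bash
python3 - <<'E'
from st import *
go(-.06,-.13,.015); print(robot.get_obs()["joint_positions"])
E
```

```text
tool rail [[-215.7  -23.7]] z 0.1857 toolx-yaw rel rail deg 179.92 F [-0.1  0.2 -0.7] t 4.2
shift [-0.1554 -0.1061  0.1711]
[-1.09386022e-01 -1.29133572e-01  1.62206487e+00  9.46011418e-05
  1.64624598e+00 -1.58108226e+00]
```

>>> carry_out(
  steps=[
    [[-0.03, -0.02, 0], 1, 0],
    [[-0.06, -0.04, 0], 2, 0],
    [[-0.09, -0.06, 0], 3, 0],
    [[-0.12, -0.08, 0], 4, 0],
    [[-0.155, -0.107, 0], 5, 0],
    [[-0.155, -0.107, 0], 6, 0],
    [[-0.155, -0.107, 0], 7, 0],
    [[-0.155, -0.107, 0], 8, 0],
    [[-0.155, -0.107, 0], 9, 0],
    [[-0.155, -0.107, 0.0], 9, 0],
  ],
)

```text
time: 5.45
tool_pos: [0.5963, -0.1146, 0.1834]
ee_rot: [-3.139, -0.001, 1.474]
wrist_force: [0.5, -0.1, 1.0]
width: 0.0468
finger_force: 0.0
```

```bash
python3 - <<'E'
from st import *
go(-.06,-.13,.015); print(robot.get_obs()["width"])
E
```

```text
tool rail [[ -60.8 -131. ]] z 0.1834 toolx-yaw rel rail deg 90.03 F [ 0.5 -0.1  1. ] t 5.45
shift [0.0009 0.0012 0.1684]
0.046797512484842256
```

>>> carry_out(
  steps=[
    [[0, 0, 0.06], 0, 0],
    [[0, 0, 0.12], 0, 0],
    [[0, 0, 0.155], 0, 0],
    [[0, 0, 0.168], 0, 0],
    [[0, 0, 0.168], 0, 0],
    [[0.01, 0, 0.168], 0, 0],
    [[0.02, 0, 0.168], 0, 0],
    [[0.032, 0, 0.168], 0, 0],
    [[0.044, 0, 0.168], 0, 0],
    [[0.056, 0, 0.168], 0, 0],
  ],
)

```text
time: 6.7
tool_pos: [0.6022, -0.0583, 0.0181]
ee_rot: [3.14, 0.001, 1.472]
wrist_force: [-0.6, -3.7, 2.5]
width: 0.047
finger_force: 1.5
```

>>> carry_out(
  steps=[
    [[0.013, 0, 0], 0, 0],
    [[0.026, 0, 0], 0, 0],
    [[0.039, 0, 0], 0, 0],
    [[0.052, 0, 0], 0, 0],
    [[0.065, 0, 0], 0, 0],
    [[0.078, 0, 0], 0, 0],
    [[0.091, 0, 0], 0, 0],
    [[0.102, 0, 0], 0, 0],
    [[0.112, 0, 0], 0, 0],
    [[0.118, 0, 0], 0, 0],
  ],
)

```text
time: 7.95
tool_pos: [0.6134, 0.0593, 0.0173]
ee_rot: [-3.141, -0.0, 1.472]
wrist_force: [-0.2, -3.7, 0.6]
width: 0.0465
finger_force: 1.0
```

```bash
python3 - <<'E'
from st import *
go(-.06,.052,.015); look("a3")
E
```

```text
tool rail [[-60.8  43.8]] z 0.0173 toolx-yaw rel rail deg 89.94 F [-0.2 -3.7  0.6] t 7.95
shift [0.0082 0.0007 0.0023]
tin rail mm [[-80.4 106. ]] [50.6 38.9] ang rel 6.9
```

View pics/a3.png

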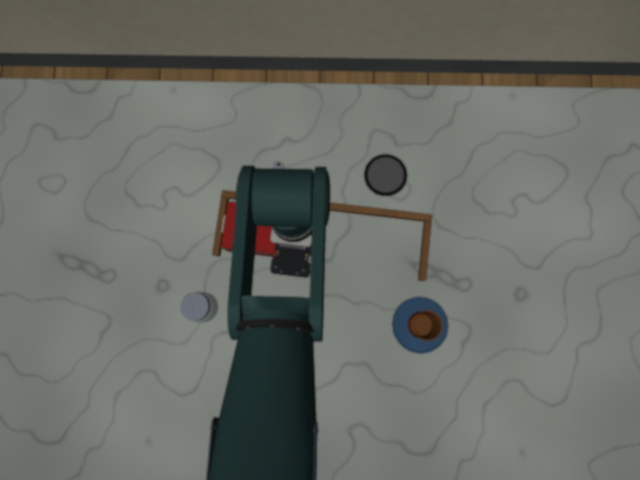

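The tin is straight and a few mm from the end bar at (221,225). The arm hides part of it. I push on gently until the force rises.

>>> carry_out(
  steps=[
    [[0.003, 0, 0], 0, 0],
    [[0.005, 0, 0], 0, 0],
    [[0.007, 0, 0], 0, 0],
    [[0.008, 0, 0], 0, 0],
    [[0.009, 0, 0], 0, 0],
    [[0.009, 0, 0], 0, 0],
  ],
)

```text
time: 8.75
tool_pos: [0.6143, 0.0672, 0.0173]
ee_rot: [-3.141, 0.0, 1.472]
wrist_force: [-0.1, -2.5, 0.2]
width: 0.0469
finger_force: 1.4
```

>>> carry_out(
  steps=[
    [[0.001, 0, 0], 0, 0],
    [[0.002, 0, 0], 0, 0],
    [[0.002, 0, 0], 0, 0],
  ],
)

```text
time: 9.12
tool_pos: [0.6145, 0.0673, 0.0174]
ee_rot: [3.142, 0.004, 1.472]
wrist_force: [-0.7, -6.8, 0.3]
width: 0.0467
finger_force: 3.7
```

>>> carry_out(
  steps=[
    [[0.001, 0, 0], 0, 0],
    [[0.002, 0, 0], 0, 0],
    [[0.002, 0, 0], 0, 0],
  ],
)

```text
time: 9.5
tool_pos: [0.6146, 0.0672, 0.0175]
ee_rot: [-3.141, 0.007, 1.471]
wrist_force: [-0.3, -11.0, 1.0]
width: 0.0474
finger_force: 5.8
```

>>> carry_out(
  steps=[
    [[-0.008, 0, 0], 0, 0],
    [[-0.025, 0, -0.01], 0, 0],
    [[-0.04, 0, -0.05], 0, 0],
    [[-0.04, 0, -0.1], 0, 0],
    [[-0.04, 0, -0.14], 0, 0],
    [[-0.04, 0, -0.14], -1, -1],
    [[-0.04, -0.03, -0.14], -2, -1],
    [[-0.03, -0.06, -0.14], -3, -1],
    [[0, -0.08, -0.14], -4, -1],
    [[0.03, -0.08, -0.14], -5, -1],
  ],
)

```text
time: 10.75
tool_pos: [0.5373, 0.11, 0.159]
ee_rot: [3.139, 0.0, 2.35]
wrist_force: [0.0, 0.4, 0.3]
width: 0.0926
finger_force: 0.0
```

>>> carry_out(
  steps=[
    [[0, 0, 0], -1, -1],
    [[0, 0, 0], -2, -1],
    [[0, 0, 0], -3, -1],
    [[0, 0, 0], -4, -1],
    [[0, 0, 0], -4, -1],
  ],
)

```text
time: 11.38
tool_pos: [0.5383, 0.1093, 0.1583]
ee_rot: [3.14, 0.001, 3.04]
wrist_force: [0.5, 0.2, 0.4]
width: 0.0941
finger_force: 0.0
```

```bash
python3 - <<'E'
from st import *
go(-.137,.12,.015); look("a4")
E
```

```text
tool rail [[-140.4   86.2]] z 0.1583 toolx-yaw rel rail deg 179.8 F [0.5 0.2 0.4] t 11.38
shift [-0.0031  0.0337  0.1434]
tin rail mm [[-50.2  68.7]] [70.1 24.6] ang rel 14.15
```

View pics/a4.png

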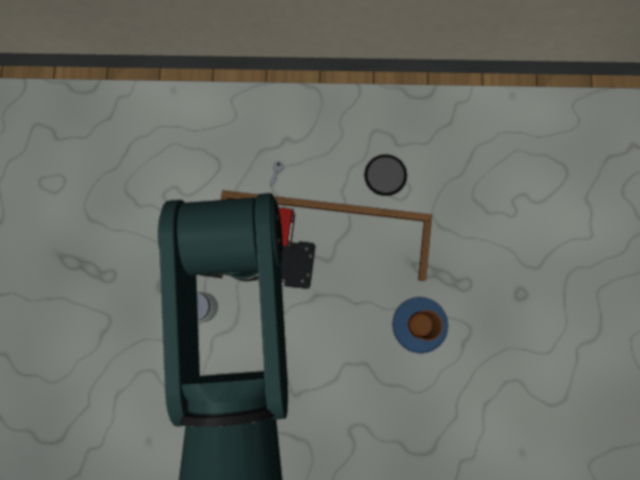

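The tin is mostly hidden, with its end at about (290,225) as expected. Now I square it to the long bar.

>>> carry_out(
  steps=[
    [[0, 0.017, 0.03], 0, -1],
    [[0, 0.032, 0.07], 0, -1],
    [[0, 0.032, 0.115], 0, -1],
    [[0, 0.032, 0.142], 0, -1],
    [[0, 0.032, 0.142], 0, -1],
    [[-0.009, 0.032, 0.142], 0, -1],
    [[-0.018, 0.032, 0.142], 0, -1],
    [[-0.026, 0.032, 0.142], 0, -1],
    [[-0.032, 0.032, 0.142], 0, -1],
    [[-0.034, 0.032, 0.142], 0, -1],
  ],
)

```text
time: 12.68
tool_pos: [0.5752, 0.1378, 0.0157]
ee_rot: [3.141, -0.001, 3.042]
wrist_force: [-3.1, 0.3, 2.6]
width: 0.0939
finger_force: 1.5
```

>>> carry_out(
  steps=[
    [[-0.001, 0, 0], 0, -1],
    [[-0.002, 0, 0], 0, -1],
    [[-0.003, 0, 0], 0, -1],
    [[-0.003, 0, 0], 0, -1],
  ],
)

```text
time: 13.18
tool_pos: [0.5782, 0.1374, 0.0154]
ee_rot: [3.142, 0.0, 3.042]
wrist_force: [-2.3, -0.9, 1.4]
width: 0.094
finger_force: 1.1
```

>>> carry_out(
  steps=[
    [[-0.001, 0, 0], 0, -1],
    [[-0.002, 0, 0], 0, -1],
    [[-0.002, 0, 0], 0, -1],
  ],
)

```text
time: 13.55
tool_pos: [0.5794, 0.1373, 0.0154]
ee_rot: [-3.142, -0.002, 3.043]
wrist_force: [-4.6, -0.2, 3.0]
width: 0.094
finger_force: 2.6
```

```bash
python3 - <<'E'
from st import *
go(-.103,.12,.015)
E
```

```text
tool rail [[-102.2  118.1]] z 0.0154 toolx-yaw rel rail deg 179.92 F [-4.6 -0.2  3. ] t 13.55
shift [0.0008 0.0019 0.0004]
```

>>> carry_out(
  steps=[
    [[-0.001, 0, 0], 0, -1],
    [[-0.002, 0, 0], 0, -1],
    [[-0.002, 0, 0], 0, -1],
  ],
)

```text
time: 13.92
tool_pos: [0.5795, 0.1372, 0.0154]
ee_rot: [-3.141, -0.006, 3.043]
wrist_force: [-9.8, 0.0, 6.8]
width: 0.094
finger_force: 5.0
```

>>> carry_out(
  steps=[
    [[0.008, 0, 0], 0, -1],
    [[0.025, 0, -0.02], 0, -1],
    [[0.04, 0, -0.07], 0, -1],
    [[0.07, -0.03, -0.12], 0, -1],
    [[0.1, -0.08, -0.14], 0, -1],
    [[0.13, -0.13, -0.14], 0, -1],
    [[0.16, -0.17, -0.14], 0, -1],
    [[0.2, -0.2, -0.14], 0, -1],
    [[0.24, -0.22, -0.14], 0, -1],
    [[0.24, -0.22, -0.14], 0, -1],
  ],
)

```text
time: 15.18
tool_pos: [0.3209, -0.0594, 0.1559]
ee_rot: [-3.14, 0.004, 3.039]
wrist_force: [-0.6, 0.1, -0.1]
width: 0.0937
finger_force: 0.0
```

```bash
python3 - <<'E'
from st import *
go(-.103,.12,.015); look("a5")
s=robot.snapshot("top"); cv2.imwrite("pics/a5c.png",cv2.resize(s["image"][150:350,160:460,::-1],None,fx=2.6,fy=2.6,interpolation=cv2.INTER_CUBIC))
E
```

```text
tool rail [[-340.3 -102.9]] z 0.1559 toolx-yaw rel rail deg 179.69 F [-0.6  0.1 -0.1] t 15.18
shift [-0.2355  0.2244  0.1415]
tin rail mm [[-47.1 129.6]] [134.7  89.9] ang rel 90.01
```

View pics/a5c.png

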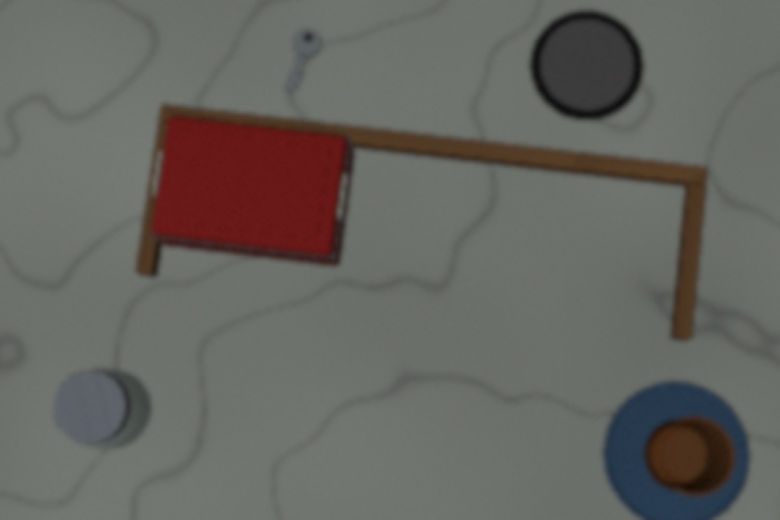

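The tin (centre about (250,185) in the crop) sits flush in the corner at (165,112), at rail (-47, 129.6) mm and 0.0°. The jar, saucer, glass, key and coaster look undisturbed, and the arm is clear.

```bash
python3 -c "
from bench import robot
print(robot.close_job())"
```

```text
the job is handed in; nothing more can be done
None
```

I pushed the tin flush into the rail corner farther from the tea glass and handed the job in; the last top view showed it square to the long bar and up against the end bar, the other objects in place by eye and the arm clear, but no verdict came back.

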